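# Set the hold-down screw of a sample shaker with the power isolated

## Robot

A 6-joint arm with a two-finger parallel gripper is mounted at the origin on the work surface. World frame = base frame: x ahead of the robot, y to its left, z up, the work surface at z = 0. Lengths are in m, angles in degrees, forces in N, time in s.
With the tool pointing down it reaches from about 0.4 to 0.825 m from the base axis. Payload 7 kg.
Tool frame: the origin (TCP) lies between the finger pads, 19 mm behind the fingertips; this is the grasp point; z points along the fingers, x is the direction in which the jaws open and shut, and the axes are right-handed (so a half turn about z gives the same grasp; the last joint's range is limited). The gripper opens to 85 mm and grips with 20 to 120 N. Pads are 22 mm wide; open, the fingers measure 114 mm over their backs; the gripper's body (76 mm by 85 mm) begins 54 mm behind the grasp point. The pads swing forward as they close: fully open they stand 13 mm farther back than shut.
Start: joints at [-52.191, 20.546, 0.682, 0, -70.136, -16.507], TCP at [0.245, -0.629, 0.25] pointing down, gripper open.
Joint ranges: [-176.03, 176.03], [-82.01, 121.73], [-58.28, 71.71], [-173.87, 95.51], [-174.79, -0.11], [-173.66, 173.66]. Speed limits (degrees/s): [136.94, 136.94, 172.46, 180, 180, 180].

## Interface

Orientations are given as a 3x3 rotation matrix whose columns are the frame's x, y, z axes.
In Python, from bench import read_state, cams, job_done gives the robot as it stands. The module is installed in compiled form; this text tells all that it offers.
- The arm moves only by the tool carry_out, never from a script. Its argument "series" is a list of rows, each a list of 3 entries, a list of its own where there are three numbers: the shift along the world's x, y, z in units of 25 mm (1.0 is 25 mm), then the turn, a rotation vector about the world's x, y, z in units of 6 degrees (1.0 is 6 degrees), then the finger opening in mm, from 0 to 85.4. In form: [[[x, y, z], [wx, wy, wz], fingers], ...]. A call has 1 to 10 rows; each row is the pose to reach, as a shift and turn from the pose commanded when the call began; what a row does not reach only later rows make up. A row lasts 1/12 s, in which the tool goes at most 41.7 mm and 7.16 degrees, less where a joint would pass 70% of its speed; a pose out of reach is approached as far as the arm can. A call with a gripper value outside its range is refused whole. The fingers move at their own pace and stop on an object; the grip force is fixed at half the most. Time passes only in rows, so rows that repeat a pose let the fingers close. It gives the time, the measured TCP pose, the force and the opening at its end, in the units of the state.
- read_state(): the state, without advancing time (a new reading comes with each control period).
- cams.camera(name): name is "side" or "top" or "wrist"; returns a dict with "image" (420x560x3 uint8, blue, green, red), "range_z" (420x560 float32, m along the optical axis (not along the pixel's ray), 0 where there is no reading), "camera_matrix" (3x3 intrinsics, pixels), "world_to_cam" (4x4, takes a point from world to camera coordinates); the wrist camera has in their place "mount" (4x4, takes a point from camera to tool coordinates, whose origin is the TCP and whose axes are the tool frame's). Camera axes: x right, y down, z forward; pixel columns grow to the right and rows downward; lengths in m; the calibration is good to about 2 mm. A picture is of the moment at which its call begins: read the wrist's pose just before it.
- job_done(): hands the job in, once; it reports no verdict.
Trained networks look in a picture, given as the dict that the camera call returned (one of the last four; its "shot" number tells which), for a name from the list of things; names that differ only in an ending like _2 or _b are one class to them, and where a whole thing is asked for, a point or a joint stands for the part that bears it (a point fixed in the world has none). Each returns a list of dicts, best first, with "p" (0 to 1); they miss things now and then, are a little off and sometimes report something else, mostly with a low value. They report only what shows in the picture. A call takes as long as a camera call. They do not tell look-alikes from the thing itself.
- cams.spot_in(picture, thing): "bbox" ([left, top, right, bottom] in pixels, round what is visible of it).
- cams.regions_of(picture, thing): "mask" (420x560 bool, what is visible of it) and "bbox" ([left, top, right, bottom] in pixels, round what is visible of it).
The state is a dict: "clock": time; "joint_positions": joint angles; "joint_velocities": joint speeds; "joint_torque": joint torques, N m; "tool_pos": TCP position; "tcp_rot": TCP orientation; "force": force on the tool from outside, world axes, zero at the start; "wrist_torque": the same for the moment, N m; "grip_width": finger opening in m.
Only numpy, scipy, OpenCV 4.12 (cv2) and the standard library are available. Lean on these libraries where they do the work, as an engineer would, in place of code of your own. Each camera call takes 0.05 s, during which the arm holds its last target. There are 200 camera calls.

## Task

Switch the shaker's power off by turning the red isolator handle anticlockwise until its white stripe points at the red mark, and leave it off. Then turn the orange thumbscrew of the shaker's tin clamp clockwise until it seats on the tin, back it off a quarter turn, and finish there still holding the thumbscrew between the fingers so that I can tighten the lock nut. Leave the two loose tins and the bottle standing where they are.

Things in the scene. Friction and masses are not known exactly. Their poses are not given: they have to be found in the camera images.
- isolator: fixed power isolator, a grey box 110 x 110 x 60 mm lying face up on the bench, yellow plate on top (62 mm high) with a red mark towards its own -x and a green mark towards its own +y. Origin: centre of the underside. It and the shaker may stand on either side, turned a little
- isolator_handle: red bar handle of the isolator, turning about a vertical axis: 56 mm long (its own x), 14 mm thick (its own y), 36 mm high, on a black disc of radius 29 mm. Origin: on the turning axis at the height to grip, 95 mm above the bench, 11 mm below the bar's top and 25 mm above the disc. A white stripe on its top marks its -x end
- isolator_turn (a joint): angle of the isolator handle, rad: 0 = on (stripe at the green mark), 1.571 = off (stripe at the red mark), growing anticlockwise seen from above. It starts on. Rigid stops at both ends; an over-centre spring (about 0.12 N m at the ends, none half way) and a little friction (0.03 N m) snap it to the nearer end
- shaker: fixed sample shaker: white housing 180 x 150 mm with a dark platform at 48 mm height, on it a sample tin of 80 mm diameter (lid at 88 mm) under a clamp bridge along its own y, 30 mm wide and 140 mm long, on two columns with nuts reaching 136 mm height. Origin: centre of the underside, under the screw's axis
- thumbscrew: orange bar grip of the clamp's vertical screw: 44 mm long (own x), 12 mm thick (own y), 36 mm high; white stripe on top at its +x end. Origin: on the screw's axis at the height to grip, 11 mm below its top, 25 mm above its underside; 173 mm above the bench when seated, rising 5 mm per turn backed off. Below it an 18 mm brass hub; the bridge's top is at 128 mm height
- screw_turn (a joint): angle of the thumbscrew backed off from its seat, rad: 0 = seated on the tin (rigid stop), growing anticlockwise seen from above, 1.571 = a quarter turn off the seat, at most 4.5. It starts somewhere from 0.9 to 2.6. Stays where it is left (friction 0.06 N m)
- small_tin: loose lidded aluminium tin, 54 mm diameter, 35 mm high, between the shaker and the isolator; to be left alone. Origin: centre of the underside
- large_tin: loose lidded aluminium tin, 70 mm diameter, 40 mm high, beyond the work; to be left alone. Origin: centre of the underside
- bottle: loose white bottle with a blue cap, 64 mm diameter, 150 mm high, beyond the work; to be left alone. Origin: centre of the underside
Things that resemble listed ones, but are neither listed nor needed, are in the scene too. There is more than one size of the isolator; the job needs the larger. There is more than one size of the shaker; the one meant has the size given above.

How it is judged:
By the outcome, as a careful person would: the job done as asked, in the order asked, and still so for the second after the job is handed in, while the arm keeps its last pose, push and grip.
It also fails if it takes over 61 s, if anything falls off the work surface, if the arm or the gripper's body presses on something with over 40 N, if the wrist force passes 120 N, or if a joint passes its speed limit or range.

## Working session

There is one attempt and no reset: what is moved stays moved. The work goes in short steps, Python scripts to look and compute and a tool call to move; the robot and the scene stay as the last step left them, time stands still between calls to the robot, and variables do not carry over. Pictures are saved under pics/ and viewed, about 8 in all and at most 12, crops included, and the job is handed in when it is done.

Besides the shell and the picture viewer there is one more tool, called after "Request:" as name(argument=value, ...), one argument or row to a line, values as JSON. carry_out: Moves the arm, as the interface text tells. Its arguments: {"type":"object","properties":{"series":{"type":"array"}},"required":["series"]}

```bash
mkdir -p pics
cat > h.py <<'E'
import numpy as np, cv2
from bench import read_state, cams, job_done
def cloud(p):
    K=p["camera_matrix"]; z=p["range_z"].astype(float); v,u=np.mgrid[:420,:560]
    c=np.stack([(u-K[0,2])/K[0,0]*z,(v-K[1,2])/K[1,1]*z,z,np.ones_like(z)],-1)
    if "world_to_cam" in p: T=np.linalg.inv(p["world_to_cam"])
    else:
        s=p["st"]; W=np.eye(4); W[:3,:3]=np.array(s["tcp_rot"]); W[:3,3]=s["tool_pos"]; T=W@p["mount"]
    w=(c@T.T)[...,:3]; w[z<=0]=np.nan
    return w
def shot(n):
    s=read_state(); p=cams.camera(n); p["st"]=s; return p
E
python3 - <<'E'
from h import *
ims=[]
for n in ["top","side"]:
    p=shot(n); cv2.imwrite(f"pics/{n}0.png",p["image"]); w=cloud(p); np.savez(f"{n}0.npz",w=w,im=p["image"])
    for t in ["isolator","isolator_handle","shaker","thumbscrew","small_tin","large_tin","bottle"]:
        for d in cams.regions_of(p,t)[:3]:
            print(n,t,round(d["p"],2),np.round(d["bbox"]),np.round(np.nanmedian(w[d["mask"]],0),3),np.round(np.nanpercentile(w[d["mask"]][:,2],98),3))
print(read_state())
E
```

```text
top isolator 0.84 [325. 201. 365. 247.] [ 0.477 -0.184  0.062] 0.108
top isolator 0.71 [294. 256. 326. 288.] [ 0.344 -0.075  0.044] 0.077
top isolator_handle 0.56 [298. 264. 317. 277.] [ 0.34  -0.078  0.053] 0.082
top isolator_handle 0.49 [334. 214. 357. 234.] [ 0.477 -0.188  0.075] 0.112
top shaker 0.85 [131. 270. 214. 360.] [0.207 0.298 0.058] 0.231
top shaker 0.68 [191. 186. 250. 255.] [0.488 0.184 0.048] 0.181
top thumbscrew 0.61 [158. 303. 171. 324.] [0.209 0.304 0.232] 0.241
top small_tin 0.48 [270. 212. 289. 232.] [0.501 0.006 0.034] 0.041
top large_tin 0.67 [242. 126. 266. 146.] [0.768 0.089 0.039] 0.047
top large_tin 0.28 [268. 212. 288. 232.] [0.5   0.006 0.034] 0.041
top bottle 0.79 [321. 117. 346. 146.] [ 0.762 -0.155  0.099] 0.154
side isolator 0.85 [335. 209. 378. 247.] [ 0.34  -0.054  0.041] 0.075
side isolator 0.68 [286. 159. 338. 215.] [ 0.477 -0.149  0.058] 0.105
side isolator_handle 0.79 [353. 206. 367. 226.] [ 0.339 -0.064  0.052] 0.076
side isolator_handle 0.52 [304. 160. 326. 185.] [ 0.478 -0.174  0.072] 0.108
side isolator_handle 0.38 [158. 222. 189. 254.] [0.7
[... 664 characters left out ...]
,
       -7.01357918e+01, -1.65065670e+01]), 'joint_velocities': array([ 0.01544219,  0.02206345,  0.03614573,  0.01944975, -0.03620767,
        0.04505351]), 'joint_torque': array([-1.00821308e-03, -5.82879603e+01,  2.93652821e+01,  6.94171071e+00,
       -6.62386283e-04, -3.84058268e-06]), 'tool_pos': array([ 0.24519751, -0.62884247,  0.24999644]), 'tcp_rot': array([[-3.63293738e-01,  9.31674653e-01,  1.56609610e-05],
       [ 9.31674653e-01,  3.63293737e-01,  3.07066511e-05],
       [ 2.29190795e-05,  2.57464545e-05, -9.99999999e-01]]), 'force': array([ 1.12315825, -0.65850167, -0.27340096]), 'wrist_torque': array([-0.01410654, -0.00586484,  0.01383822]), 'grip_width': 0.0854541898872824}
```

View pics/top0.png

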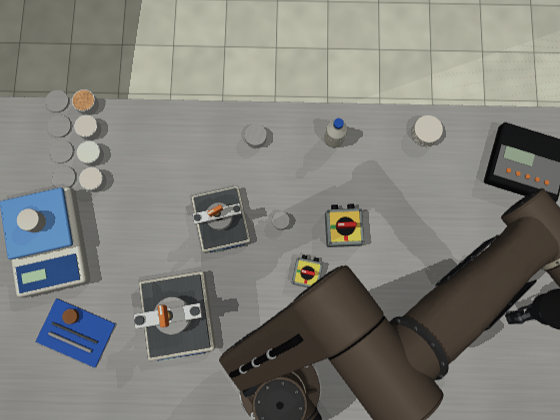

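View pics/side0.png

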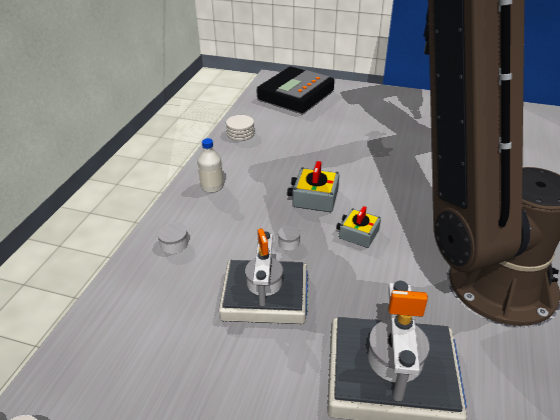

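Isolators are at top (345,226) and (308,271). Shakers are at top (220,217) and (175,315). By measured height, the ones meant are (345,226), handle top about 106 mm, and (220,217), platform 48 mm. The others measure a 77 mm handle top and a 58 mm platform. I'll confirm this in a crop and measure the angles.

Run:
```python
from h import *
d=np.load("top0.npz"); w=d["w"]; im=d["im"]
c=im[180:300,185:385]; cv2.imwrite("pics/crop0.png",cv2.resize(c,None,fx=4,fy=4,interpolation=cv2.INTER_CUBIC))
hsv=cv2.cvtColor(im,cv2.COLOR_BGR2HSV); H,S,V=[hsv[...,i].astype(int) for i in range(3)]
v,u=np.mgrid[:420,:560]
def fit(name,m):
    P=w[m]; P=P[~np.isnan(P).any(1)]
    r=cv2.minAreaRect((P[:,:2]*1000).astype(np.float32)); print(name,len(P),np.round(r[0]),np.round(r[1]),round(r[2],1),"z",np.round(np.percentile(P[:,2],[5,50,95]),3))
for n,(a,b,e,f) in dict(big=(322,198,368,250),small=(292,254,328,290)).items():
    R=(u>a)&(u<e)&(v>b)&(v<f)
    fit(n+" box",R&(w[...,2]>.03)&(w[...,2]<.075)); fit(n+" yellow",R&(S>120)&(H>18)&(H<35)); fit(n+" red",R&(S>140)&((H<8)|(H>172))&(w[...,2]>.065))
for n,(a,b,e,f) in dict(mid=(188,183,252,258),left=(128,268,218,362)).items():
    R=(u>a)&(u<e)&(v>b)&(v<f)
    fit(n+" housing",R&(w[...,2]>.03)&(w[...,2]<.07)); fit(n+" orange",R&(S>140)&(H>5)&(H<20)&(w[...,2]>.12)); fit(n+" bridge",R&(w[...,2]>.115)&(w[...,2]<.145))
print(np.round(cams.camera("wrist")["mount"],3))
```

```text
big box 1278 [ 491. -188.] [129. 111.] 4.2 z [0.04  0.061 0.07 ]
big yellow 547 [ 481. -189.] [90. 90.] 3.4 z [0.056 0.062 0.068]
big red 119 [ 473. -184.] [53. 51.] 60.7 z [0.067 0.102 0.111]
small box 635 [347. -79.] [80. 91.] 79.6 z [0.037 0.044 0.057]
small yellow 291 [319. -74.] [ 65. 108.] 79.3 z [0.038 0.044 0.052]
small red 42 [341. -78.] [40. 10.] 79.9 z [0.069 0.075 0.081]
mid housing 2027 [501. 189.] [184. 150.] 13.9 z [0.035 0.046 0.053]
mid orange 75 [501. 189.] [13. 40.] 34.2 z [0.148 0.18  0.188]
mid bridge 423 [503. 190.] [ 32. 140.] 13.2 z [0.121 0.128 0.137]
left housing 3992 [207. 308.] [242. 198.] 10.6 z [0.041 0.056 0.062]
left orange 173 [208. 307.] [54. 19.] 10.9 z [0.187 0.231 0.238]
left bridge 16 [196. 280.] [98. 90.] 73.2 z [0.115 0.116 0.126]
[[ 1.     0.     0.001  0.002]
 [-0.001  0.953  0.303 -0.079]
 [-0.001 -0.303  0.953 -0.123]
 [ 0.     0.     0.     1.   ]]
```

View pics/crop0.png

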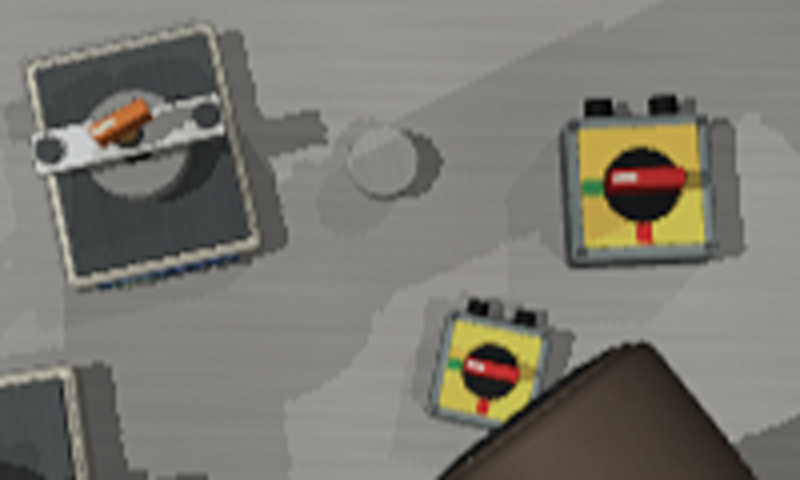

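The crop confirms it: the right-hand isolator (640,185) is the larger, its box measuring 110 mm. The upper-left shaker (140,150), 184x150 mm, is the one meant. The handle's stripe points at green (left, +y). Next I move over the isolator for a wrist view.

Request:
carry_out(
  series=[
    [[1,2,0],[0,0,1.2],85],
    [[2,3.5,0],[0,0,2.4],85],
    [[3,5,0],[0,0,3.6],85],
    [[4,6.5,0],[0,0,4.8],85],
    [[4.7,8,0],[0,0,6],85],
    [[5.5,9.5,0],[0,0,7.2],85],
    [[6.2,11,0],[0,0,8.4],85],
    [[7,12.5,0],[0,0,9.6],85],
    [[7.7,14,0],[0,0,10.8],85],
    [[8.2,15,0],[0,0,12],85],
  ],
)

```text
clock: 1.68
tool_pos: [0.4457, -0.262, 0.2504]
tcp_rot: [[-0.998, -0.057, 0.001], [-0.057, 0.998, -0.0], [-0.001, -0.0, -1.0]]
force: [1.4, -0.1, 0.4]
grip_width: 0.0849
```

Request:
carry_out(
  series=[
    [[0.6,1.3,0],[0,0,0.1],85],
    [[1.2,2.6,0],[0,0,0.1],85],
    [[1.2,2.6,0],[0,0,0.1],85],
    [[1.2,2.6,0],[0,0,0.1],85],
  ],
)

```text
clock: 2.02
tool_pos: [0.4761, -0.1972, 0.2503]
tcp_rot: [[-0.998, -0.065, 0.001], [-0.065, 0.998, 0.0], [-0.001, -0.0, -1.0]]
force: [-0.0, -1.1, 0.1]
grip_width: 0.085
```

```bash
cat >> h.py <<'E'
def yaw(): 
    R=np.array(read_state()["tcp_rot"]); return np.degrees(np.arctan2(R[1,0],R[0,0]))%360
def fit(name,P):
    P=P[~np.isnan(P).any(1)]
    if len(P)<5: print(name,"few");return
    r=cv2.minAreaRect((P[:,:2]*1000).astype(np.float32)); print(name,len(P),np.round(r[0],1),np.round(r[1],1),round(r[2],1),"z",np.round(np.percentile(P[:,2],[5,50,95]),4))
def hsv(im):
    h=cv2.cvtColor(im,cv2.COLOR_BGR2HSV); return [h[...,i].astype(int) for i in range(3)]
E
python3 - <<'E'
from h import *
p=shot("wrist"); w=cloud(p); im=p["image"]; cv2.imwrite("pics/w1.png",im); H,S,V=hsv(im)
near=np.hypot(w[...,0]-.48,w[...,1]+.188)<.1
fit("top of bar",w[near&(w[...,2]>.1)&(w[...,2]<.115)])
fit("yellow",w[near&(S>120)&(H>18)&(H<35)&(abs(w[...,2]-.062)<.005)])
fit("redmark",w[near&(S>140)&((H<8)|(H>172))&(abs(w[...,2]-.062)<.005)])
fit("green",w[near&(S>120)&(H>45)&(H<80)&(abs(w[...,2]-.062)<.005)])
s=read_state(); print(s["clock"],s["tool_pos"],yaw(),s["joint_positions"],s["force"])
E
```

```text
top of bar 1113 [ 479.8 -185.1] [13.4 55.7] 3.8 z [0.1033 0.1052 0.1067]
yellow 5793 [ 480.  -184.6] [90.8 90.7] 3.7 z [0.0602 0.0614 0.0626]
redmark 181 [ 443.4 -187.5] [13.8 11.1] 4.2 z [0.061  0.0623 0.0632]
green few
2.0667 [ 0.47550889 -0.19822402  0.25016161] 183.64233678021714 [-7.70030771e-01  5.39139800e+00 -1.92082856e+01  2.78505617e-03
 -6.53877995e+01  4.41120755e+00] [-0.75678896 -0.72337531 -0.94909251]
```

View pics/w1.png

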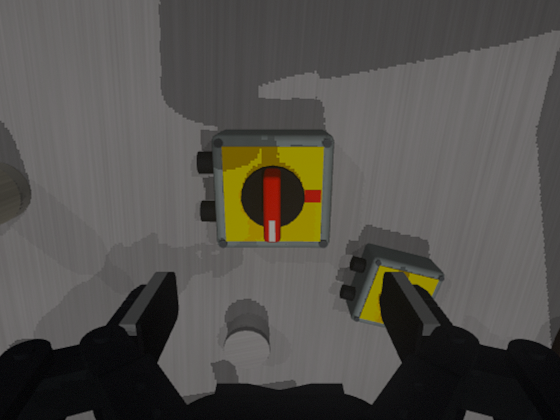

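The wrist view shows the larger isolator at (272,195), bar vertical in the image with its stripe at the lower end (+y), red mark at (312,196). The bar measures 13.4x55.7 mm at 105 mm height, yaw 3.8°, which fits. I'll grip it now.

Request:
carry_out(
  series=[
    [[0.17,0.53,-0.5],[0,0,0],60],
    [[0.17,0.53,-1.8],[0,0,0],60],
    [[0.17,0.53,-3.1],[0,0,0],60],
    [[0.17,0.53,-4.3],[0,0,0],60],
    [[0.17,0.53,-5.4],[0,0,0],60],
    [[0.17,0.53,-6.15],[0,0,0],60],
    [[0.17,0.53,-6.15],[0,0,0],50],
    [[0.17,0.53,-6.15],[0,0,0],30],
    [[0.17,0.53,-6.15],[0,0,0],10],
    [[0.17,0.53,-6.15],[0,0,0],5],
  ],
)

```text
clock: 2.9
tool_pos: [0.481, -0.1862, 0.098]
tcp_rot: [[-0.998, -0.061, 0.004], [-0.061, 0.998, -0.0], [-0.004, -0.001, -1.0]]
force: [18.1, -0.8, -6.1]
grip_width: 0.0143
```

Request:
carry_out(
  series=[
    [[0,0,0],[0,0,0],5],
    [[0,0,0],[0,0,0],5],
    [[0,0,0],[0,0,0],5],
    [[0,0,0],[0,0,0],5],
  ],
)

```text
clock: 3.23
tool_pos: [0.4814, -0.1861, 0.0981]
tcp_rot: [[-0.998, -0.062, 0.004], [-0.062, 0.998, -0.001], [-0.004, -0.001, -1.0]]
force: [2.9, -3.8, 7.3]
grip_width: 0.0134
```

```bash
python3 -c "
from h import *
s=read_state();print({k:np.round(s[k],4) for k in ['tool_pos','force','wrist_torque','grip_width','joint_positions']},yaw())"
```

```text
{'tool_pos': array([ 0.4814, -0.1861,  0.0981]), 'force': array([ 2.8606, -3.8206,  7.263 ]), 'wrist_torque': array([-1.1673, -0.8402,  0.039 ]), 'grip_width': np.float64(0.0134), 'joint_positions': array([  0.724 ,  14.488 , -30.6855,   0.0901, -44.5905,   2.7927])} 183.5808397484984
```

Request:
carry_out(
  series=[
    [[0,0,0],[0,0,1],5],
    [[0,0,0],[0,0,2],5],
    [[0,0,0],[0,0,3],5],
    [[0,0,0],[0,0,4],5],
    [[0,0,0],[0,0,5],5],
    [[0,0,0],[0,0,6],5],
    [[0,0,0],[0,0,7],5],
    [[0,0,0],[0,0,8],5],
    [[0,0,0],[0,0,9],5],
    [[0,0,0],[0,0,10],5],
  ],
)

```text
clock: 4.07
tool_pos: [0.4814, -0.1861, 0.0981]
tcp_rot: [[-0.44, -0.898, 0.004], [-0.898, 0.44, -0.001], [-0.001, -0.004, -1.0]]
force: [3.9, -2.2, 7.7]
grip_width: 0.0129
```

Request:
carry_out(
  series=[
    [[0,0,0],[0,0,1],5],
    [[0,0,0],[0,0,2],5],
    [[0,0,0],[0,0,3],5],
    [[0,0,0],[0,0,4],5],
    [[0,0,0],[0,0,5],5],
    [[0,0,0],[0,0,5.1],5],
    [[0,0,0],[0,0,5.1],5],
  ],
)

```text
clock: 4.65
tool_pos: [0.4814, -0.1861, 0.0981]
tcp_rot: [[0.073, -0.997, 0.004], [-0.997, -0.073, -0.001], [0.001, -0.004, -1.0]]
force: [4.0, -3.9, 7.0]
grip_width: 0.013
```

```bash
python3 -c "
from h import *
s=read_state();print({k:np.round(s[k],4) for k in ['tool_pos','force','wrist_torque','grip_width','joint_positions']},yaw())"
```

```text
{'tool_pos': array([ 0.4814, -0.1861,  0.0981]), 'force': array([ 3.9905, -3.9374,  7.0348]), 'wrist_torque': array([-0.9765, -0.7935, -0.5142]), 'grip_width': np.float64(0.013), 'joint_positions': array([ 7.16100e-01,  1.44858e+01, -3.06780e+01,  6.71000e-02,
       -4.45895e+01,  9.34146e+01])} 274.1782764738964
```

Request:
carry_out(
  series=[
    [[0,0,0],[0,0,0],30],
    [[0,0,0],[0,0,0],50],
    [[0,0,0],[0,0,0],60],
    [[0,0,0],[0,0,0],60],
    [[0,0,1.2],[0,0,0],60],
    [[0,0,2.5],[0,0,0],60],
    [[0,0,4],[0,0,0],60],
    [[0,0,5.5],[0,0,0],60],
    [[0,0,7.1],[0,0,0],60],
  ],
)

```text
clock: 5.4
tool_pos: [0.4784, -0.1855, 0.2749]
tcp_rot: [[0.072, -0.997, -0.002], [-0.997, -0.072, 0.0], [-0.001, 0.002, -1.0]]
force: [1.3, -0.4, -0.3]
grip_width: 0.0599
```

Request:
carry_out(
  series=[
    [[0,1.5,0],[0,0,-1],85],
    [[0,3,0],[0,0,-2],85],
    [[0,4.5,0],[0,0,-3],85],
    [[0.2,6,0],[0,0,-4],85],
    [[0.4,7.5,0],[0,0,-5],85],
    [[0.5,9,0],[0,0,-6],85],
    [[0.6,10.5,0],[0,0,-7],85],
    [[0.7,12,0],[0,0,-8],85],
    [[0.8,13.5,0],[0,0,-9],85],
    [[0.8,15,0],[0,0,-10],85],
  ],
)

```text
clock: 6.23
tool_pos: [0.499, 0.1912, 0.2735]
tcp_rot: [[-0.831, -0.557, -0.001], [-0.557, 0.831, -0.0], [0.001, 0.0, -1.0]]
force: [0.3, 0.6, 0.0]
grip_width: 0.0848
```

Request:
carry_out(
  series=[
    [[0,0,0],[0,0,0],85],
    [[0,0,0],[0,0,0],85],
    [[0,0,0],[0,0,0],85],
  ],
)

```text
clock: 6.48
tool_pos: [0.499, 0.1893, 0.2733]
tcp_rot: [[-0.827, -0.563, -0.001], [-0.563, 0.827, -0.001], [0.001, 0.0, -1.0]]
force: [-0.7, 0.0, 1.2]
grip_width: 0.0852
```

Run:
```python
from h import *
p=shot("wrist"); w=cloud(p); im=p["image"]; H,S,V=hsv(im)
near=np.hypot(w[...,0]-.501,w[...,1]-.189)<.1
fit("top of bar",w[near&(w[...,2]>.178)&(w[...,2]<.195)])
fit("orange top",w[near&(S>140)&(H>5)&(H<20)&(w[...,2]>.178)])
fit("bridge",w[near&(w[...,2]>.122)&(w[...,2]<.132)])
m=near&(w[...,2]>.178)&(w[...,2]<.195)&(S<60)&(V>100); print("stripe",m.sum(),np.nanmedian(w[m],0))
s=read_state(); print(s["clock"],s["tool_pos"],yaw(),s["joint_positions"],s["force"])
q=shot("top"); w=cloud(q); jm=q["image"]; H,S,V=hsv(jm); near=np.hypot(w[...,0]-.48,w[...,1]+.186)<.05
fit("iso handle top",w[near&(S>140)&((H<8)|(H>172))&(w[...,2]>.095)])
c=cv2.resize(jm[185:265,300:390],None,fx=4,fy=4,interpolation=cv2.INTER_CUBIC)
o=np.zeros((420,930,3),np.uint8); o[:,:560]=im; o[:320,570:930]=c; cv2.imwrite("pics/w2.png",cv2.resize(o,(790,357)))
```

```text
top of bar 1198 [500.2 193.6] [12.  43.4] 32.1 z [0.1821 0.1846 0.1861]
orange top 959 [493.9 183.4] [102.1  41.2] 55.6 z [0.1821 0.1845 0.1858]
bridge 4037 [499.7 193.9] [ 30.2 139.8] 14.1 z [0.1259 0.1273 0.1287]
stripe 145 [0.49405085 0.20438555 0.18564255]
6.5333 [0.49910827 0.18869678 0.27344736] 214.17758908284443 [ 4.17718227e+01  6.34124210e+00 -1.49914070e+01 -7.26713584e-03
 -6.87212540e+01 -7.59159296e+00] [0.33133514 0.38192285 0.54616059]
iso handle top 76 [ 481.  -188.4] [53.2 13.9] 5.9 z [0.0972 0.1056 0.1114]
```

View pics/w2.png

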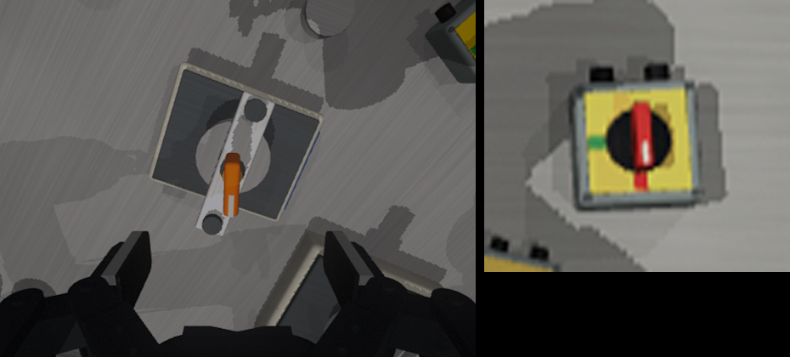

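The isolator crop shows the stripe pointing at the red mark (641,180). The wrist view shows the thumbscrew bar at (232,183), stripe at its lower end, measuring 12x43 mm at 185 mm height. Gripping it next.

Request:
carry_out(
  series=[
    [[0.1,0.2,-0.6],[0,0,-0.35],60],
    [[0.1,0.2,-1.7],[0,0,-0.35],55],
    [[0.1,0.2,-2.8],[0,0,-0.35],50],
    [[0.1,0.2,-3.6],[0,0,-0.35],50],
    [[0.1,0.2,-3.95],[0,0,-0.35],50],
    [[0.1,0.2,-3.95],[0,0,-0.35],30],
    [[0.1,0.2,-3.95],[0,0,-0.35],15],
    [[0.1,0.2,-3.95],[0,0,-0.35],5],
    [[0.1,0.2,-3.95],[0,0,-0.35],5],
    [[0.1,0.2,-3.95],[0,0,-0.35],5],
  ],
)

```text
clock: 7.42
tool_pos: [0.5015, 0.1935, 0.1766]
tcp_rot: [[-0.848, -0.53, -0.0], [-0.53, 0.848, -0.0], [0.0, -0.0, -1.0]]
force: [-5.7, -4.0, 5.8]
grip_width: 0.0112
```

Request:
carry_out(
  series=[
    [[0,0,0],[0,0,0],5],
    [[0,0,0],[0,0,0],5],
    [[0,0,0],[0,0,0],5],
  ],
)

```text
clock: 7.67
tool_pos: [0.5015, 0.1935, 0.1766]
tcp_rot: [[-0.848, -0.53, -0.0], [-0.53, 0.848, -0.0], [0.0, -0.0, -1.0]]
force: [-5.5, -3.3, 4.9]
grip_width: 0.0109
```

```bash
echo "
def rep():
    s=read_state();print({k:np.round(s[k],4).tolist() for k in ['clock','tool_pos','force','wrist_torque','grip_width','joint_positions']},round(yaw(),2))" >> h.py; python3 -c "
from h import *
rep()"
```

```text
{'clock': 7.6667, 'tool_pos': [0.5015, 0.1935, 0.1766], 'force': [-5.512, -3.3133, 4.9343], 'wrist_torque': [-1.2519, 1.655, -0.0393], 'grip_width': 0.0109, 'joint_positions': [42.0142, 11.2038, -22.5721, 0.0149, -56.241, -10.0072]} 212.02
```

Request:
carry_out(
  series=[
    [[0,0,0],[0,0,-1],5],
    [[0,0,-0.01],[0,0,-2],5],
    [[0,0,-0.01],[0,0,-3],5],
    [[0,0,-0.01],[0,0,-4],5],
    [[0,0,-0.02],[0,0,-5],5],
    [[0,0,-0.02],[0,0,-6],5],
    [[0,0,-0.02],[0,0,-7],5],
    [[0,0,-0.03],[0,0,-7.5],5],
    [[0,0,-0.03],[0,0,-7.5],5],
  ],
)

```text
clock: 8.42
tool_pos: [0.5021, 0.1936, 0.1759]
tcp_rot: [[-0.974, 0.227, 0.001], [0.227, 0.974, -0.0], [-0.001, -0.0, -1.0]]
force: [-2.9, -4.5, 6.5]
grip_width: 0.0111
```

```bash
python3 -c "
from h import *
rep()"
```

```text
{'clock': 8.4167, 'tool_pos': [0.5021, 0.1936, 0.1759], 'force': [-2.9025, -4.538, 6.4579], 'wrist_torque': [-1.6969, 1.2136, -0.0471], 'grip_width': 0.0111, 'joint_positions': [42.003, 11.2626, -22.6132, 0.0514, -56.0967, -55.1474]} 166.88
```

Request:
carry_out(
  series=[
    [[0,0,0],[0,0,-1],5],
    [[0,0,-0.01],[0,0,-2],5],
    [[0,0,-0.01],[0,0,-2],5],
    [[0,0,-0.01],[0,0,-2],5],
  ],
)

```text
clock: 8.75
tool_pos: [0.5022, 0.1936, 0.1758]
tcp_rot: [[-0.907, 0.421, 0.001], [0.421, 0.907, -0.0], [-0.001, 0.0, -1.0]]
force: [-2.0, -4.7, 6.0]
grip_width: 0.0112
```

```bash
python3 -c "
from h import *
rep()"
```

```text
{'clock': 8.75, 'tool_pos': [0.5022, 0.1936, 0.1758], 'force': [-2.0299, -4.7464, 6.0], 'wrist_torque': [-1.8757, 0.9389, -0.0742], 'grip_width': 0.0112, 'joint_positions': [41.9989, 11.2752, -22.6261, 0.0676, -56.0642, -66.9345]} 155.1
```

Request:
carry_out(
  series=[
    [[0,0,0],[0,0,-1],5],
    [[0,0,-0.01],[0,0,-2],5],
    [[0,0,-0.01],[0,0,-2],5],
    [[0,0,-0.01],[0,0,-2],5],
  ],
)

```text
clock: 9.08
tool_pos: [0.5023, 0.1935, 0.1757]
tcp_rot: [[-0.8, 0.6, 0.001], [0.6, 0.8, -0.0], [-0.001, 0.001, -1.0]]
force: [-1.5, -5.7, 6.3]
grip_width: 0.0109
```

```bash
python3 -c "
from h import *
rep()"
```

```text
{'clock': 9.0833, 'tool_pos': [0.5023, 0.1935, 0.1757], 'force': [-1.5039, -5.6845, 6.341], 'wrist_torque': [-2.0384, 0.8415, -0.0865], 'grip_width': 0.0109, 'joint_positions': [41.9919, 11.2859, -22.6391, 0.0834, -56.0299, -78.9373]} 143.1
```

Request:
carry_out(
  series=[
    [[0,0,0],[0,0,-1],5],
    [[0,0,-0.01],[0,0,-2],5],
    [[0,0,-0.01],[0,0,-2],5],
    [[0,0,-0.01],[0,0,-2],5],
  ],
)

```text
clock: 9.42
tool_pos: [0.5025, 0.1935, 0.1755]
tcp_rot: [[-0.657, 0.754, 0.002], [0.754, 0.657, -0.0], [-0.001, 0.001, -1.0]]
force: [-1.0, -7.2, 5.9]
grip_width: 0.0112
```

```bash
python3 -c "
from h import *
rep()"
```

```text
{'clock': 9.4167, 'tool_pos': [0.5025, 0.1935, 0.1755], 'force': [-1.0204, -7.2212, 5.8836], 'wrist_torque': [-2.2866, 0.6076, -0.0467], 'grip_width': 0.0112, 'joint_positions': [41.9841, 11.3004, -22.6554, 0.0975, -55.9967, -90.9388]} 131.1
```

Request:
carry_out(
  series=[
    [[0,0,0],[0,0,-1],5],
    [[0,0,-0.01],[0,0,-2],5],
    [[0,0,-0.01],[0,0,-2],5],
    [[0,0,-0.01],[0,0,-2],5],
  ],
)

```text
clock: 9.75
tool_pos: [0.5025, 0.1933, 0.1753]
tcp_rot: [[-0.486, 0.874, 0.002], [0.874, 0.486, -0.001], [-0.001, 0.001, -1.0]]
force: [-1.5, -7.8, 7.0]
grip_width: 0.0107
```

```bash
python3 -c "
from h import *
rep()"
```

```text
{'clock': 9.75, 'tool_pos': [0.5025, 0.1933, 0.1753], 'force': [-1.4534, -7.8102, 7.0088], 'wrist_torque': [-2.4629, 0.495, -0.0339], 'grip_width': 0.0107, 'joint_positions': [41.9749, 11.3114, -22.6738, 0.1145, -55.9691, -102.9356]} 119.1
```

Request:
carry_out(
  series=[
    [[0,0,0],[0,0,-1],5],
    [[0,0,0],[0,0,-1],5],
    [[0,0,0],[0,0,-1],5],
  ],
)

```text
clock: 10.0
tool_pos: [0.5026, 0.1933, 0.1752]
tcp_rot: [[-0.392, 0.92, 0.002], [0.92, 0.392, -0.001], [-0.001, 0.001, -1.0]]
force: [-0.7, -7.8, 6.4]
grip_width: 0.0111
```

```bash
python3 -c "
from h import *
rep()"
```

```text
{'clock': 10.0, 'tool_pos': [0.5026, 0.1933, 0.1752], 'force': [-0.6944, -7.7502, 6.3689], 'wrist_torque': [-2.6169, 0.2398, -0.0677], 'grip_width': 0.0111, 'joint_positions': [41.9705, 11.3177, -22.6784, 0.1184, -55.9606, -108.9323]} 113.1
```

Nearing the expected seat, so the steps are now 6°.

Request:
carry_out(
  series=[
    [[0,0,0],[0,0,-1],5],
    [[0,0,0],[0,0,-1],5],
    [[0,0,0],[0,0,-1],5],
  ],
)

```text
clock: 10.25
tool_pos: [0.5026, 0.1932, 0.1751]
tcp_rot: [[-0.294, 0.956, 0.002], [0.956, 0.294, -0.001], [-0.001, 0.001, -1.0]]
force: [-0.8, -7.2, 6.3]
grip_width: 0.0109
```

```bash
python3 -c "
from h import *
rep()"
```

```text
{'clock': 10.25, 'tool_pos': [0.5026, 0.1932, 0.1751], 'force': [-0.8354, -7.1663, 6.3485], 'wrist_torque': [-2.6979, 0.0937, -0.1077], 'grip_width': 0.0109, 'joint_positions': [41.9655, 11.3243, -22.6846, 0.1242, -55.9567, -114.9319]} 107.1
```

Request:
carry_out(
  series=[
    [[0,0,0],[0,0,-0.5],5],
    [[0,0,0],[0,0,-0.5],5],
    [[0,0,0],[0,0,-0.5],5],
  ],
)

```text
clock: 10.5
tool_pos: [0.5026, 0.1932, 0.1751]
tcp_rot: [[-0.244, 0.97, 0.002], [0.97, 0.244, -0.001], [-0.001, 0.001, -1.0]]
force: [0.6, -7.7, 5.9]
grip_width: 0.011
```

```bash
python3 -c "
from h import *
rep()"
```

```text
{'clock': 10.5, 'tool_pos': [0.5026, 0.1932, 0.1751], 'force': [0.5506, -7.6893, 5.8986], 'wrist_torque': [-2.7107, 0.0245, -0.0314], 'grip_width': 0.011, 'joint_positions': [41.9662, 11.3252, -22.6857, 0.1297, -55.9567, -117.9106]} 104.13
```

Request:
carry_out(
  series=[
    [[0,0,0],[0,0,-0.5],5],
    [[0,0,0],[0,0,-0.5],5],
    [[0,0,0],[0,0,-0.5],5],
  ],
)

```text
clock: 10.75
tool_pos: [0.5026, 0.1931, 0.1751]
tcp_rot: [[-0.195, 0.981, 0.002], [0.981, 0.195, -0.002], [-0.002, 0.001, -1.0]]
force: [-0.9, -8.2, 5.8]
grip_width: 0.0107
```

```bash
python3 -c "
from h import *
rep()"
```

```text
{'clock': 10.75, 'tool_pos': [0.5026, 0.1931, 0.1751], 'force': [-0.898, -8.2024, 5.8456], 'wrist_torque': [-2.8275, 0.1004, 1.2028], 'grip_width': 0.0107, 'joint_positions': [41.9802, 11.3272, -22.6959, 0.162, -55.9585, -120.8237]} 101.25
```

The torque jumped to 1.2 N m between tool yaw 104° and 101°, and z has stopped falling, so the screw is seated at about 103.7°. That agrees with the stripe lying along the shaker's x. I now back it off to yaw 193.6°, which is 15.4 units.

Request:
carry_out(
  series=[
    [[0,0,0],[0,0,1],5],
    [[0,0,0.01],[0,0,2],5],
    [[0,0,0.01],[0,0,3],5],
    [[0,0,0.01],[0,0,4],5],
    [[0,0,0.02],[0,0,5],5],
    [[0,0,0.02],[0,0,6],5],
    [[0,0,0.02],[0,0,7],5],
    [[0,0,0.03],[0,0,8],5],
    [[0,0,0.03],[0,0,9],5],
    [[0,0,0.03],[0,0,10],5],
  ],
)

```text
clock: 11.58
tool_pos: [0.5022, 0.1936, 0.1759]
tcp_rot: [[-0.948, 0.318, 0.001], [0.318, 0.948, -0.0], [-0.001, 0.0, -1.0]]
force: [-4.5, -4.9, 8.2]
grip_width: 0.0112
```

Request:
carry_out(
  series=[
    [[0,0,0],[0,0,1],5],
    [[0,0,0.01],[0,0,2],5],
    [[0,0,0.01],[0,0,3],5],
    [[0,0,0.02],[0,0,4],5],
    [[0,0,0.02],[0,0,5],5],
    [[0,0,0.02],[0,0,5.4],5],
    [[0,0,0.02],[0,0,5.4],5],
    [[0,0,0.02],[0,0,5.4],5],
  ],
)

```text
clock: 12.25
tool_pos: [0.5018, 0.1937, 0.1764]
tcp_rot: [[-0.972, -0.235, 0.0], [-0.235, 0.972, -0.0], [-0.0, -0.0, -1.0]]
force: [-6.1, -4.9, 8.6]
grip_width: 0.011
```

Run:
```python
from h import *
rep()
p=shot("wrist"); w=cloud(p); im=p["image"]; H,S,V=hsv(im)
near=np.hypot(w[...,0]-.5015,w[...,1]-.1935)<.035
fit("orange top",w[near&(S>140)&(H>5)&(H<20)&(w[...,2]>.178)&(w[...,2]<.195)])
fit("bridge",w[(np.hypot(w[...,0]-.501,w[...,1]-.193)<.1)&(w[...,2]>.122)&(w[...,2]<.132)])
q=shot("top"); w=cloud(q); jm=q["image"]; H2,S2,V2=hsv(jm)
fit("iso handle",w[(np.hypot(w[...,0]-.48,w[...,1]+.186)<.05)&(S2>140)&((H2<8)|(H2>172))&(w[...,2]>.095)])
for t in ["small_tin","large_tin","bottle"]:
    for d in cams.regions_of(q,t)[:2]: print(t,round(d["p"],2),np.round(np.nanmedian(w[d["mask"]],0),3))
o=np.zeros((420,1120,3),np.uint8); o[:,:560]=im; o[:,560:]=jm; cv2.imwrite("pics/w3.png",cv2.resize(o,(800,300)))
```

```text
{'clock': 12.25, 'tool_pos': [0.5018, 0.1937, 0.1764], 'force': [-6.0789, -4.8655, 8.601], 'wrist_torque': [-1.5217, 1.9799, 0.0276], 'grip_width': 0.011, 'joint_positions': [42.0168, 11.2263, -22.5941, 0.0346, -56.169, -28.4719]} 193.56
orange top 2707 [500.7 193.8] [12.1 44.8] 13.5 z [0.1814 0.1841 0.1853]
bridge 6145 [500.1 193.9] [ 30.2 139.4] 14.2 z [0.126  0.1273 0.1285]
iso handle 78 [ 480.5 -188.8] [53.1 15. ] 1.6 z [0.0996 0.1059 0.1109]
small_tin 0.84 [0.5   0.005 0.034]
large_tin 0.63 [0.768 0.088 0.039]
bottle 0.95 [ 0.762 -0.154  0.1  ]
```

View pics/w3.png

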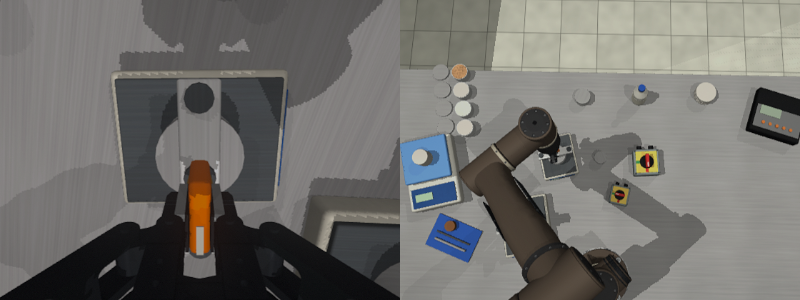

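The wrist view shows the bar (200,210) gripped between the fingers, stripe end down in the image and lying along the bridge, so the back-off is about 90°. In the top view the isolator (646,160) is still off and the tins and bottle are unmoved. I'm handing it in.

```bash
python3 -c "
from h import *
print(job_done()); rep()"
```

```text
the job is handed in; nothing more can be done
None
the job is handed in; nothing more can be done
```

The shaker's power is off, the thumbscrew has been seated and backed off about a quarter turn, and the fingers are still holding it for you. I handed the job in at about 12 s of the 61 s allowed.

- **Isolator:** I turned the larger isolator's handle 90.6° anticlockwise onto its stop, which pushed back with about 0.5 N m. The later top view shows the stripe at the red mark, and it was still there at the final look.
- **Thumbscrew:** I turned the screw on the 180 x 150 mm shaker clockwise until it seated. Torque jumped to 1.2 N m and the height stopped falling, at a tool yaw of about 103.7°, give or take 0.5°. I then backed it off to a tool yaw of 193.6°.
- **Last checks:** The bar lies along the bridge to within about 0.7°, which suggests roughly 89–90° of back-off. This comparison assumes the stripe lies along the shaker's own x when seated. The grip opening is 11 mm, with about 0.03 N m of twist left on the wrist.
- **Tins and bottle:** The two tins and the bottle are within 1 mm of where they started.
- **Disagreements:** The top camera put the handle and screw a few millimetres from where the wrist camera did. The gripped TCP height read about 2 mm above the commanded value. Neither affected the result.

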